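# Let the vial trolley down the transfer rail and catch it

## Robot

A 6-joint arm with a two-finger parallel gripper is mounted at the origin on the work surface. World frame = base frame: x ahead of the robot, y to its left, z up, the work surface at z = 0. Lengths are in m, angles in rad, forces in N, time in s.
With the tool pointing down it reaches from about 0.35 to 0.775 m from the base axis. Payload 7.3 kg.
Tool frame: the origin (TCP) lies on the centre line of the jaws, within the pads' length; the fingertips stand 11 mm ahead of it and the grasp point (between the pads) lies 8 mm behind it; z points along the fingers, y is the direction in which the jaws open and shut (so a half turn about z gives the same grasp; the last joint's range is limited). The gripper opens to 92 mm and grips with 3 to 60 N. Pads are 19 mm wide; open, the fingers measure 130 mm over their backs; the gripper's body (75 mm by 190 mm) begins 47 mm behind the grasp point.
Start: joints at [1.077, 0.342, 1.524, -0, 1.275, -0.146], TCP at [0.179, 0.494, 0.238] pointing down, gripper open.
Joint ranges: [-2.53, 2.53], [-0.77, 2.02], [0.04, 2.7], [-1, 4.14], [0.28, 2.66], [-3.11, 3.11]. Speed limits (rad/s): [2.57, 2.57, 3.14, 3.14, 3.14, 3.14].

## Interface

Orientations are given as [roll, pitch, yaw] about the fixed x, y, z axes, in that order (R = Rz(yaw) Ry(pitch) Rx(roll)).
In Python, from cell import robot gives the robot as it stands.
- The arm moves only by the tool jog_arm, never from a script. Its argument "deltas" is one flat list of numbers, 6 for each row, row after row: the shift along the world's x, y, z in units of 0.1 m (1.0 is 0.1 m), then the turn, a rotation vector about the world's x, y, z in units of 90 degrees (1.0 is 90 degrees). A call has 1 to 5 rows; each row is the pose to reach, as a shift and turn from the pose commanded when the call began; what a row does not reach only later rows make up. A row lasts 1/12 s, in which the tool goes at most 41.7 mm and 7.16 degrees, less where a joint would pass 70% of its speed; a pose out of reach is approached as far as the arm can. A call with a number of a shift or a turn outside -1 to 1 is refused whole. A call with a gripper value outside its range is refused whole. "claw" is the opening, from 0 (shut) to 1 (fully open), set as the call begins (left out, the last holds). The fingers move at their own pace and stop on an object; "newtons" is the grip in N (left out, the last holds). Time passes only in rows, so rows that repeat a pose let the fingers close. It gives the time, the measured TCP pose, the force and the opening at its end, in the units of the state.
- robot.observe(): the state, without advancing time (a new reading comes with each control period).
- robot.read_camera(name): name is "scene" or "side" or "wrist"; returns the picture (420x560x3 uint8, red, green, blue); there is no depth.
- robot.camera_params(name): a dict with "fx", "fy", "cx", "cy" (pixels), "k1" (the pictures are not rectified: a ray, as slopes to the right and down, at radius r is drawn at 1 + k1 r^2 times it, then the intrinsics apply), "R" (3x3) and "t" (3): a world point X has camera coordinates R X + t. Camera axes: x right, y down, z forward; pixel columns grow to the right and rows downward; lengths in m; the calibration is good to about 2 mm. A picture is of the moment at which its call begins: read the wrist's pose just before it. camera_params takes no time and is no camera call; for the wrist camera it gives the pose at the moment of the call.
- robot.hand_in(): hands the job in, once; it reports no verdict.
The state is a dict: "time": time; "qpos": joint angles; "qvel": joint speeds; "joint_efforts": joint torques, N m; "tool_pos": TCP position; "tool_rot": TCP orientation; "contact_force": force on the tool from outside, world axes, zero at the start; "torque": the same for the moment, N m; "opening": finger opening in m.
Only numpy, scipy, OpenCV 4.12 (cv2) and the standard library are available. Lean on these libraries where they do the work, as an engineer would, in place of code of your own. Each camera call takes 0.05 s, during which the arm holds its last target. There are 200 camera calls.

## Task

Slide the release handle beside the rail all the way towards you so that the trolley with the tall vial rolls off on its own. Let it run untouched until its front has passed the release handle, then catch it gently with the fingers against its front, so softly that the vial barely rocks, and bring it to a standstill for a second short of the end stop; then ease it down until it rests against the stop without a bump, and let go. Leave the jar, the beaker and the capsule tray where they are.

Things in the scene. Friction and masses are not known exactly. Their poses are not given: they have to be found in the camera images.
- rail: Fixed sloping rail: two aluminium track bars 600 mm long on three feet. Origin on the bench under the rail's middle. Its y axis runs along the rail downhill (level), x across it (away from the robot at yaw 0), z up. Slope 0.055 rad: the track's top is 45 mm above the bench at the origin and falls 55 mm per metre of y.
- trolley (a joint): Travel of the trolley down the rail in m: 0 at the start (held by the blade of the release), 0.42 at the end stop. Its front face is at x = 0, y = -0.16 + joint in the rail's frame. Grey steel box on wheels, 70 mm wide, 125 mm long, deck level. The upright front face spans 20 to 75 mm above the track. Mass 0.85 kg nominal (0.68 to 1.1).
- trolley_front (a point): Middle of the upper edge of the trolley's front face, 75 mm above the track. The trolley rolls with a drag of about 1.8 N per m/s and a dry friction of about 0.07 N, so that it tends to 0.18 to 0.32 m/s with a time constant of 0.4 to 0.65 s.
- release (a joint): Travel of the release in m: 0 closed (its steel blade stands before the trolley), 0.032 fully open. It slides along the rail's -x, towards the robot, takes 2 to 3 N and stays where it is left. The blade clears the trolley at about 0.020.
- release_grip (a point): Top centre of the release handle: upright black round grip, 16 mm in diameter, 60 mm tall, on a steel bar beside the rail, its top 115 mm above the bench. Closed, it stands at x = -0.085, y = 0.012 in the rail's frame. Between it and the far side of the rail the space above the track is free.
- rail_stop (a point): Point 50 mm above the track in the plane of the end stop's uphill face; in the rail's frame x = 0, y = 0.26. The end stop is 70 mm wide, 22 mm thick and its top is 36 mm above the track, lower than the trolley's front face.
- vial: Slender amber vial with a steel cap, 22 mm in diameter, 130 mm tall, 0.06 kg, standing loose on the trolley's deck, its axis about 85 mm behind the front face. Origin at the centre of its underside, z along its axis; centre of mass 75 mm up. It rocks or tips when the trolley's speed jumps by 0.1 m/s or more.
- jar: Bystander: closed jar, 56 mm in diameter and 75 mm tall, standing on the bench on the robot's side of the rail, near the upper half. Origin at the centre of its underside.
- beaker: Bystander: clear beaker, 64 mm in diameter and 75 mm tall, standing on the bench behind the rail. Origin at the centre of its underside.
- tray: Bystander: low white capsule tray with compartments, 110 x 160 x 25 mm, on the bench behind the rail's lower half. Origin at the centre of its underside.
Not all that is in view belongs to the job. There is more than one size of the vial; the job needs the smallest.

How it is judged:
On the way, in this order (a step that is already met when the one before it is completed fails the run):
1. the release has been slid fully open (value of joint release above 0.026 m).
2. the trolley rolls on its own, untouched, as its front passes the release handle (value of joint trolley between 0.13 and 0.3 m and velocity of joint trolley above 0.09 m/s and contact force between the fingers and trolley below 0.1 N), for 0.1 s.
3. the trolley has been caught and stands still against the fingers, short of the end stop (value of joint trolley between 0.16 and 0.405 m and velocity of joint trolley between -0.03 and 0.03 m/s), for 0.7 s.
At the end, for the whole second after the job is handed in: The trolley rests within 10 mm of the end stop, the vial stands upright on its deck (within 0.1 rad) and is at rest, the release is open (over 26 mm), and the hand touches nothing (value of joint trolley above 0.41 m and velocity of joint trolley below 0.02 m/s and value of joint release above 0.026 m and angle between vial's own z axis and vertical below 0.1 rad and linear speed of vial below 0.03 m/s and distance between vial and trolley_front below 0.12 m and height (world z) of vial above 0.08 m).
It fails at once if the trolley was touched before its front had passed the release handle (value of joint trolley below 0.145 m and contact force between the fingers and trolley above 0.5 N).
It fails at once if the trolley was jolted: a blow of more than 12 N from the hand (contact force between any of the fingers, the arm and trolley above 12 N).
It fails at once if the trolley ran into the end stop at more than 0.12 m/s (value of joint trolley above 0.408 m and velocity of joint trolley above 0.12 m/s).
It fails at once if the vial was jolted: it rocked by more than 0.1 rad or tipped over (angle between vial's own z axis and vertical above 0.1 rad).
It fails at once if the jar, the beaker or the tray was moved (distance of any of jar, beaker, tray from where it was at the start of the episode above 0.03 m).
It also fails if it takes over 38 s, if anything falls off the work surface, if the arm or the gripper's body presses on something with over 40 N, if the wrist force passes 120 N, or if a joint passes its speed limit or range.

## Working session

There is one attempt and no reset: what is moved stays moved. The work goes in short steps, Python scripts to look and compute and a tool call to move; the robot and the scene stay as the last step left them, time stands still between calls to the robot, and variables do not carry over. Pictures are saved under pics/ and viewed, about 8 in all and at most 12, crops included, and the job is handed in when it is done.

Besides the shell and the picture viewer there is one more tool, called after ">>>" by a JSON object that holds its "name" and its "arguments", one argument or row to a line. jog_arm: Moves the arm, as the interface text tells. Its arguments: {"type":"object","properties":{"deltas":{"type":"array","items":{"type":"number"}},"claw":{"type":"number"},"newtons":{"type":"number"}},"required":["deltas"]}

```bash
ls; mkdir -p pics; python3 - <<'E'
from cell import robot
import cv2
for n in("scene","side"):
    im=robot.read_camera(n); cv2.imwrite(f"pics/{n}0.png",im[:,:,::-1])
    print(robot.camera_params(n))
s=robot.observe();print(s)
E
```

```text
pics
{'fx': 458.5606411063865, 'fy': 458.5606411063865, 'cx': 270.50691134755425, 'cy': 211.43225883114863, 'k1': -0.012805009708436343, 'R': array([[-0.6768028 ,  0.73611444, -0.00857342],
       [ 0.52310955,  0.47270105, -0.70916155],
       [-0.51797139, -0.48444737, -0.70499389]]), 't': array([ 0.43818872, -0.18980174,  1.5245995 ])}
{'fx': 439.2945299201115, 'fy': 439.2945299201115, 'cx': 275.3670209954193, 'cy': 212.00718298467925, 'k1': -0.11215133942375423, 'R': array([[ 0.84466292, -0.5347139 , -0.02501169],
       [-0.30859751, -0.44823422, -0.83895987],
       [ 0.43739241,  0.71635684, -0.54361821]]), 't': array([-0.52298157,  0.25234715,  0.82767027])}
{'time': 0.1, 'qpos': array([ 1.07698141e+00,  3.42674733e-01,  1.52488644e+00,  4.54472486e-06,
        1.27542663e+00, -1.45973550e-01]), 'qvel': array([ 0.0005232 , -0.00010396, -0.00196147, -0.0010015 , -0.00046952,
        0.00065445]), 'joint_efforts': array([ 9.50747162e-04, -4.32004809e+01, -2.44695371e+01,  7.17805442e-02,
        5.26064623e-02, -2.89795537e-05]), 'tool_pos': array([0.17875824, 0.49326833, 0.23711544]), 'tool_rot': array([-3.14021297e+00, -2.07232903e-04,  2.79374981e+00]), 'contact_force': array([0.88545455, 0.23989593, 1.06747991]), 'torque': array([ 0.02189024, -0.0505081 ,  0.0062664 ]), 'opening': 0.09208919059079111}
```

View pics/scene0.png

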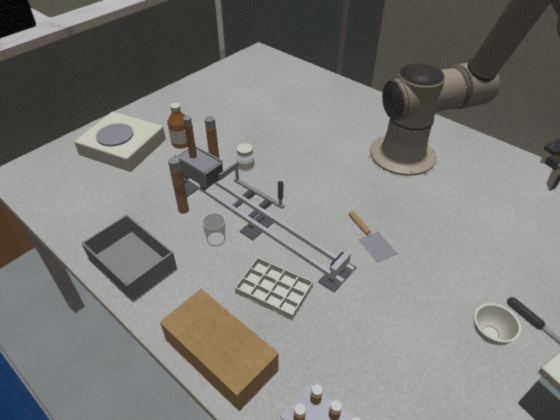

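View pics/side0.png

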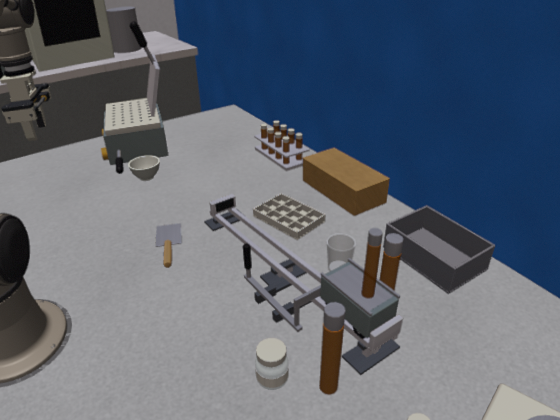

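Scene: trolley near (200,165), black grip top (281,183), end stop (340,262), jar (245,155). Side: grip top (247,247), stop (224,205), trolley (358,290). Next, a zoom for accurate points.

```bash
python3 - <<'E'
import cv2,numpy as np
a=cv2.imread("pics/scene0.png")[95:295,160:365]; b=cv2.imread("pics/side0.png")[185:385,200:405]
f=lambda x:cv2.resize(x,None,fx=3.9,fy=3,interpolation=cv2.INTER_CUBIC)
cv2.imwrite("pics/z1.png",f(a)[:600]);cv2.imwrite("pics/z2.png",f(b)[:600])
E
cat > h.py <<'E'
import numpy as np,cv2
from cell import robot
def ray(n,uv,P=None):
    P=P or robot.camera_params(n)
    d=np.array([(uv[0]-P['cx'])/P['fx'],(uv[1]-P['cy'])/P['fy']]);u=d.copy()
    for _ in range(10): u=d/(1+P['k1']*(u@u))
    R=np.array(P['R']);v=R.T@np.array([*u,1]);return -R.T@P['t'],v/np.linalg.norm(v)
def plane(n,uv,z):
    o,v=ray(n,uv);return o+v*(z-o[2])/v[2]
def tri(u1,u2,n1="scene",n2="side"):
    o1,v1=ray(n1,u1);o2,v2=ray(n2,u2)
    s=np.linalg.lstsq(np.c_[v1,-v2],o2-o1,rcond=None)[0]
    p,q=o1+v1*s[0],o2+v2*s[1];return (p+q)/2,np.linalg.norm(p-q)
def proj(n,X):
    P=robot.camera_params(n);c=np.array(P['R'])@X+P['t'];u=c[:2]/c[2];u=u*(1+P['k1']*(u@u))
    return np.array([u[0]*P['fx']+P['cx'],u[1]*P['fy']+P['cy']])
E
```

```text
(no output)
```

View pics/z1.png

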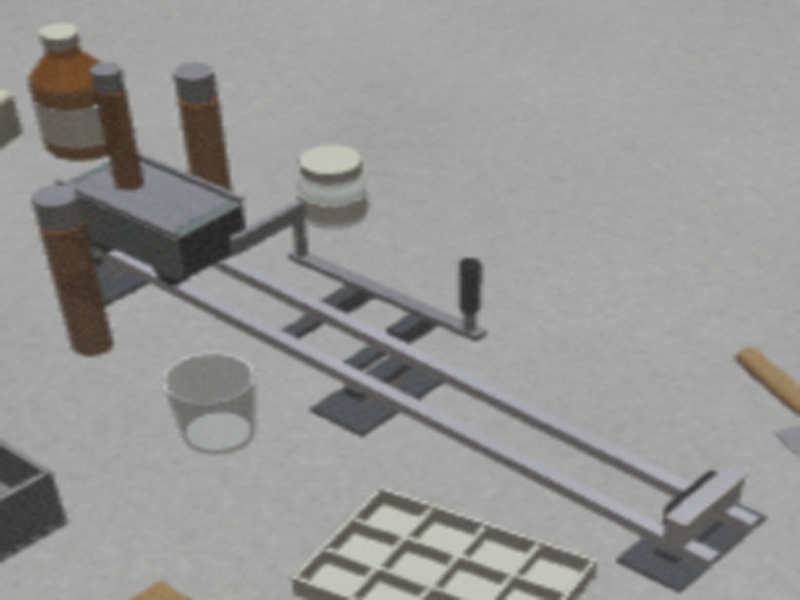

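View pics/z2.png

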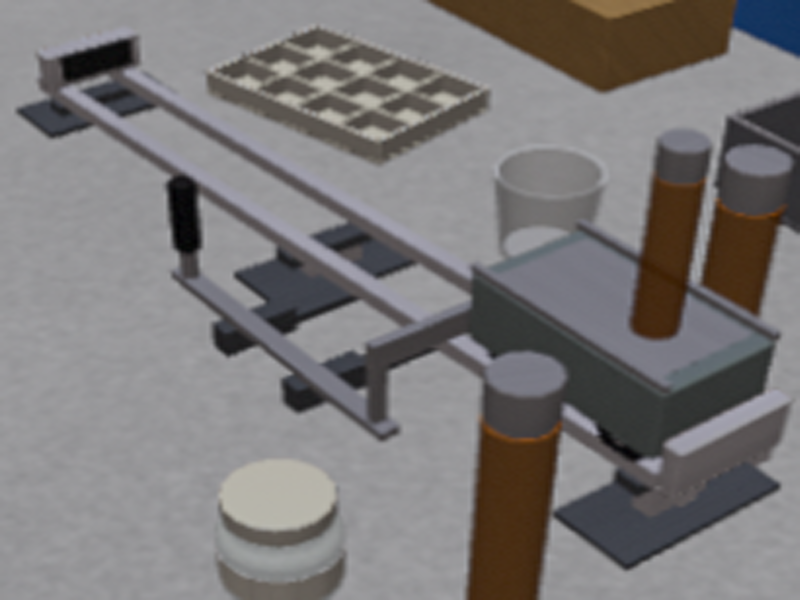

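Zooms: grip top at z1 (471,261)/z2 (182,180); front upper edge z1 (180,238)–(243,205), z2 (580,225)–(473,268); stop's uphill top edge z1 (668,510)–(716,473), z2 (137,40)–(48,62).

```bash
cat >> h.py <<'E'
def A(p):return (160+(p[0]+.5)/3.9-.5,95+(p[1]+.5)/3-.5)
def B(p):return (200+(p[0]+.5)/3.9-.5,185+(p[1]+.5)/3-.5)
E
python3 - <<'E'
from h import *
from scipy.optimize import least_squares
pts={'grip':((471,261),(182,179),(-.085,.012,.115)),
'frontFar':((180,238),(580,225),(.035,-.16,.1288)),
'frontNear':((243,205),(473,268),(-.035,-.16,.1288)),
'stopFar':((668,510),(137,40),(.035,.26,.0307+.036)),
'stopNear':((716,473),(48,62),(-.035,.26,.0307+.036))}
W=[];L=[];ob=[]
for k,(a,b,l) in pts.items():
    X,e=tri(A(a),B(b));print(k,X.round(4),round(e,4));L.append(l);ob.append((A(a),B(b)))
L=np.array(L)
def T(p,l):
    c,s=np.cos(p[2]),np.sin(p[2]);l=np.atleast_2d(l);return np.c_[p[0]+c*l[:,0]-s*l[:,1],p[1]+s*l[:,0]+c*l[:,1],l[:,2]]
def f(p): return np.concatenate([np.r_[proj("scene",X)-o[0],proj("side",X)-o[1]] for X,o in zip(T(p,L),ob)])
r=min((least_squares(f,[.5,0,y],loss='soft_l1') for y in(0,1.57,3.1,-1.57)),key=lambda r:r.cost)
print(r.x.round(4),f(r.x).round(1).reshape(-1,4))
print(T(r.x,L).round(3))
for n,z,uvs in(("jar scene",.075,[A((331,160))]),("beaker",.075,[A((210,372))])): print(n,plane("scene",uvs[0],z).round(3))
print('jar side',plane("side",B((278,490)),.075),'beaker side',plane("side",B((552,178)),.075))
X,e=tri(A((107,72)),B((684,140)));print('vialtop',X,e)
E
```

```text
grip [ 0.474  -0.1229  0.1147] 0.0024
frontFar [ 0.5994 -0.2876  0.1282] 0.0039
frontNear [ 0.5348 -0.2902  0.1267] 0.0018
stopFar [0.5769 0.1326 0.062 ] 0.0052
stopNear [0.517  0.1326 0.0589] 0.0061Traceback (most recent call last):
  File "<stdin>", line 15, in <module>
  File "<stdin>", line 15, in <genexpr>
    return func(*args, **kwargs)
    result = trf(vector_fun.fun, vector_fun.jac, x0, f0, J0, lb, ub, ftol, xtol,
                 gtol, max_nfev, x_scale, loss_function, tr_solver,
                 tr_options.copy(), verbose, callback=callback_wrapped)
    return trf_no_bounds(
        fun, jac, x0, f0, J0, ftol, xtol, gtol, max_nfev, x_scale,
        loss_function, tr_solver, tr_options, verbose, callback=callback)
    f_new = fun(x_new)
    self._update_fun()
    ~~~~~~~~~~~~~~~~^^
    self.f = self.fun_wrapped(xp_copy(self.x))
             ~~~~~~~~~~~~~~~~^^^^^^^^^^^^^^^^^
    return np.atleast_1d(self.fun(x))
                         ~~~~~~~~^^^
    return self.f(x, *self.args, **self.kwargs)
           ~~~~~~^^^^^^^^^^^^^^^^^^^^^^^^^^^^^^
  File "<stdin>", line 14, in f
  File "h.py", line 15, in proj
    P=robot.camera_params(n);c=np.array(P['R'])@X+P['t'];u=c[:2]/c[2];u=u*(1+P['k1']*(u@u))
ValueError: time passes only in moves, steps and waits
```

```bash
sed -i 's/^def ray/import functools\ncp=functools.lru_cache(lambda n: robot.camera_params(n))\ndef ray/; s/P or robot.camera_params(n)/P or cp(n)/; s/P=robot.camera_params(n)/P=cp(n)/' h.py
cat > fit.py <<'E'
from h import *
from scipy.optimize import least_squares
pts={'grip':((471,261),(182,179),(-.085,.012,.115)),
'frontFar':((180,238),(580,225),(.035,-.16,.1288)),
'frontNear':((243,205),(473,268),(-.035,-.16,.1288)),
'stopFar':((668,510),(137,40),(.035,.26,.0307+.036)),
'stopNear':((716,473),(48,62),(-.035,.26,.0307+.036))}
L=np.array([v[2] for v in pts.values()]);ob=[(A(a),B(b)) for a,b,_ in pts.values()]
def T(p,l):
    c,s=np.cos(p[2]),np.sin(p[2]);l=np.atleast_2d(l);return np.c_[p[0]+c*l[:,0]-s*l[:,1],p[1]+s*l[:,0]+c*l[:,1],l[:,2]]
def f(p): return np.concatenate([np.r_[proj("scene",X)-o[0],proj("side",X)-o[1]] for X,o in zip(T(p,L),ob)])
r=least_squares(f,[.56,-.13,.045],loss='soft_l1')
print(r.x.round(4),f(r.x).round(1).reshape(-1,4))
print(T(r.x,L).round(4))
print('jar',plane("scene",A((331,160)),.075),plane("side",B((278,490)),.075))
print('beaker',plane("scene",A((210,372)),.075),plane("side",B((552,178)),.075))
print('vialtop',tri(A((107,72)),B((684,140))))
E
python3 fit.py
```

```text
[ 0.5593 -0.1302  0.0514] [[-0.3  0.1 -0.7 -0.3]
 [-1.7  0.3  0.5 -0.7]
 [-0.2 -1.1 -0.9  0. ]
 [-2.3 -0.2  0.5 -2.1]
 [ 1.3 -4.8 -0.5 -0.7]]
[[ 0.4738 -0.1226  0.115 ]
 [ 0.6025 -0.2882  0.1288]
 [ 0.5326 -0.2918  0.1288]
 [ 0.5809  0.1313  0.0667]
 [ 0.511   0.1277  0.0667]]
jar [ 0.39455663 -0.34207677  0.075     ] [ 0.39396134 -0.34559181  0.075     ]
beaker [ 0.668469  -0.1851463  0.075    ] [ 0.66811839 -0.19096642  0.075     ]
vialtop (array([ 0.57022178, -0.37371049,  0.25525587]), np.float64(0.001828424083090607))
```

>>> {"name": "jog_arm", "arguments": {
  "deltas": [0.16, -0.29, 0, 0, 0, -0.036, 0.32, -0.59, 0, 0, 0, -0.071, 0.47, -0.88, 0, 0, 0, -0.107],
  "claw": 0
}}

```text
time: 0.35
tool_pos: [0.2259, 0.4044, 0.2371]
tool_rot: [-3.14, 0.0, 2.625]
contact_force: [1.1, 0.2, 0.4]
opening: 0.0762
```

>>> {"name": "jog_arm", "arguments": {
  "deltas": [0.16, -0.29, 0, 0, 0, -0.036, 0.32, -0.59, 0, 0, 0, -0.071, 0.47, -0.88, 0, 0, 0, -0.107]
}}

```text
time: 0.6
tool_pos: [0.2732, 0.316, 0.2375]
tool_rot: [-3.141, 0.0, 2.455]
contact_force: [0.9, 0.2, -0.5]
opening: 0.0563
```

>>> {"name": "jog_arm", "arguments": {
  "deltas": [0.16, -0.29, 0, 0, 0, -0.036, 0.32, -0.59, 0, 0, 0, -0.071, 0.47, -0.88, 0, 0, 0, -0.107]
}}

```text
time: 0.85
tool_pos: [0.3202, 0.228, 0.2376]
tool_rot: [-3.141, 0.0, 2.287]
contact_force: [0.9, 1.1, 0.5]
opening: 0.0366
```

>>> {"name": "jog_arm", "arguments": {
  "deltas": [0.16, -0.29, 0, 0, 0, -0.036, 0.32, -0.59, 0, 0, 0, -0.071, 0.47, -0.88, 0, 0, 0, -0.107]
}}

```text
time: 1.1
tool_pos: [0.3673, 0.1399, 0.2377]
tool_rot: [-3.142, -0.0, 2.119]
contact_force: [1.1, 0.2, 0.4]
opening: 0.0165
```

>>> {"name": "jog_arm", "arguments": {
  "deltas": [0.16, -0.29, 0, 0, 0, -0.036, 0.32, -0.59, 0, 0, 0, -0.071, 0.47, -0.88, 0, 0, 0, -0.107]
}}

```text
time: 1.35
tool_pos: [0.4143, 0.0519, 0.2376]
tool_rot: [-3.141, -0.0, 1.95]
contact_force: [0.7, 0.5, 0.3]
opening: 0.0006
```

>>> {"name": "jog_arm", "arguments": {
  "deltas": [0.16, -0.29, 0, 0, 0, -0.036, 0.32, -0.59, 0, 0, 0, -0.071, 0.47, -0.88, 0, 0, 0, -0.107]
}}

```text
time: 1.6
tool_pos: [0.4613, -0.0361, 0.2375]
tool_rot: [-3.141, -0.0, 1.782]
contact_force: [1.1, -0.2, 0.5]
opening: 0.0002
```

>>> {"name": "jog_arm", "arguments": {
  "deltas": [0.16, -0.29, 0, 0, 0, -0.036, 0.32, -0.59, 0, 0, 0, -0.071, 0.47, -0.88, 0, 0, 0, -0.107, 0.47, -0.88, 0, 0, 0, -0.107]
}}

```text
time: 1.93
tool_pos: [0.5098, -0.1272, 0.2369]
tool_rot: [3.141, 0.002, 1.611]
contact_force: [-1.3, 0.0, 0.1]
opening: 0.0001
```

>>> {"name": "jog_arm", "arguments": {
  "deltas": [0.01, 0, -0.25, 0, 0, 0, 0.03, 0, -0.5, 0, 0, 0.003, 0.03, 0, -0.75, 0, 0, 0.006]
}}

```text
time: 2.18
tool_pos: [0.5108, -0.1222, 0.1618]
tool_rot: [3.141, -0.0, 1.627]
contact_force: [0.6, -0.5, -0.4]
opening: 0.0005
```

>>> {"name": "jog_arm", "arguments": {
  "deltas": [0, 0, -0.25, 0, 0, 0, 0, 0, -0.5, 0, 0, 0, 0, 0, -0.7, 0, 0, 0, 0, 0, -0.72, 0, 0, 0, 0, 0, -0.72, 0, 0, 0]
}}

```text
time: 2.6
tool_pos: [0.51, -0.1217, 0.0898]
tool_rot: [-3.139, -0.001, 1.627]
contact_force: [-0.3, -1.0, 0.5]
opening: 0.0004
```

```bash
cat > track.py <<'E'
from h import *
import sys
OX,OY,YAW=0.5593,-0.1302,0.0514
def rail(x,y,z): 
    c,s=np.cos(YAW),np.sin(YAW);return np.array([OX+c*x-s*y,OY+s*x+c*y,z])
def vq(im,cam="side",h=(.02,.05,.08)):
    "joint value from the amber vial: amber run along its path at three heights above the deck"
    hsv=cv2.cvtColor(im,cv2.COLOR_RGB2HSV);m=((hsv[...,0]<22)&(hsv[...,1]>130)&(hsv[...,2]>35)).astype(np.float32)
    q=np.arange(-.04,.44,.001);out=[]
    for hh in h:
        uv=np.array([proj(cam,rail(0,-.245+a,.1288-.055*a+hh)) for a in q],np.float32)
        s=cv2.remap(m,uv[:,0][None],uv[:,1][None],cv2.INTER_LINEAR)[0]
        out.append((q[s>.5].mean().round(4),int((s>.5).sum())) if (s>.5).sum() else None)
    return out
def look(name=None):
    for cam in("side",):
        t=robot.observe()['time'];im=robot.read_camera(cam)
        if name: cv2.imwrite(f"pics/{name}_{cam}.png",im[:,:,::-1])
        print(cam,'t',round(t,3),vq(im,cam))
if __name__=="__main__":
    look(sys.argv[1] if len(sys.argv)>1 else None)
    o=robot.observe();print(o['tool_pos'].round(4),o['tool_rot'].round(3),o['contact_force'].round(2))
E
python3 track.py a
```

```text
side t 2.6 [(np.float64(0.0692), 33), (np.float64(0.0186), 48), (np.float64(-0.013), 44)]
[ 0.511  -0.1222  0.0911] [-3.141 -0.     1.627] [-0.1  -0.93  1.35]
```

View pics/a_side.png

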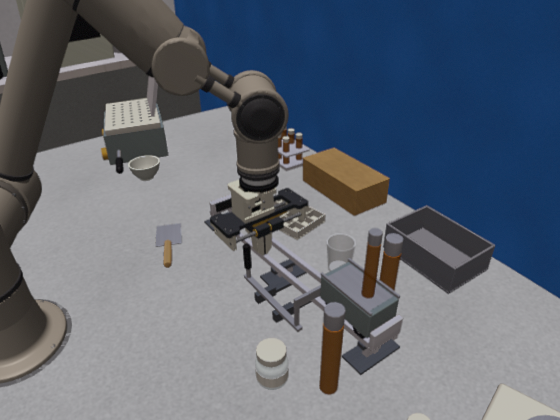

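Picture shows the closed fingers just on the rail side of the grip (finger ≈(262,240), grip ≈(247,255)). The vial tracker needs fixing: I'll use connected amber blobs and cast onto the rail's mid-plane.

```bash
cat > /tmp/new.py <<'E'
def vq(im,cam="side"):
    "amber blobs: top-edge middle cast onto the vertical mid-plane of the rail -> (joint, z, pixel, area)"
    hsv=cv2.cvtColor(im,cv2.COLOR_RGB2HSV);m=((hsv[...,0]<14)&(hsv[...,1]>170)&(hsv[...,2]>45)).astype(np.uint8)
    n,lab,st,_=cv2.connectedComponentsWithStats(m);nrm=np.array([np.cos(YAW),np.sin(YAW),0]);out=[]
    for i in range(1,n):
        if st[i,4]<60: continue
        t=st[i,1];xs=np.where(lab[t+4]==i)[0]
        if not len(xs): continue
        o,v=ray(cam,(xs.mean(),t));X=o+v*((np.array([OX,OY,0])-o)@nrm)/(v@nrm)
        y=(X-[OX,OY,0])@[-np.sin(YAW),np.cos(YAW),0]
        if -.3<y<.26 and .19<X[2]<.28: out.append((round(y+.245,4),round(X[2],4),(round(xs.mean(),1),int(t)),int(st[i,4])))
    return out
E
python3 - <<'E'
s=open('track.py').read();a=s.index("def vq");b=s.index("def look");open('track.py','w').write(s[:a]+open('/tmp/new.py').read()+s[b:])
E
python3 - <<'E'
from track import *
print(vq(cv2.imread("pics/a_side.png")[:,:,::-1]), vq(cv2.imread("pics/side0.png")[:,:,::-1]),vq(cv2.imread("pics/a_scene.png")[:,:,::-1],"scene") if 0 else vq(cv2.imread("pics/scene0.png")[:,:,::-1],"scene"))
E
```

```text
[] [] []
```

```bash
python3 - <<'E'
from track import *
im=cv2.imread("pics/a_side.png")[:,:,::-1];h=cv2.cvtColor(im,cv2.COLOR_RGB2HSV)
for p in((250,372),(265,372),(280,371),(270,390),(350,330),(180,340)): print(p,im[p],h[p])
o,v=ray("side",(374,246));nrm=np.array([np.cos(YAW),np.sin(YAW),0]);X=o+v*((np.array([OX,OY,0])-o)@nrm)/(v@nrm);print(X)
E
```

```text
(250, 372) [77 49 20] [ 15 189  77]
(265, 372) [78 48 20] [ 14 190  78]
(280, 371) [73 44 18] [ 14 192  73]
(270, 390) [77 48 21] [ 14 185  77]
(350, 330) [78 47 21] [ 14 186  78]
(180, 340) [142 112  71] [ 17 127 142]
[ 0.57189637 -0.37504977  0.22715358]
```

```bash
sed -i 's/hsv\[...,0\]<14)&(hsv\[...,1\]>170)/hsv[...,0]<18)\&(hsv[...,1]>150)/' track.py
python3 - <<'E'
from track import *
for n in("a_side","side0"): print(vq(cv2.imread(f"pics/{n}.png")[:,:,::-1]))
print(vq(cv2.imread("pics/scene0.png")[:,:,::-1],"scene"))
E
```

```text
[(np.float64(0.0011), np.float64(0.2284), (np.float64(373.5), 245), 569), (np.float64(-0.0356), np.float64(0.2353), (np.float64(391.5), 253), 429)]
[(np.float64(0.0021), np.float64(0.2278), (np.float64(373.0), 245), 568), (np.float64(-0.034), np.float64(0.2363), (np.float64(390.8), 252), 432)]
[(np.float64(-0.0412), np.float64(0.2566), (np.float64(175.5), 113), 111)]
```

>>> {"name": "jog_arm", "arguments": {
  "deltas": [-0.04, 0, 0, 0, 0, 0, -0.07, 0, 0, 0, 0, 0, -0.1, 0, 0, 0, 0, 0, -0.12, 0, 0, 0, 0, 0, -0.14, -0.01, 0, 0, 0, 0]
}}

```text
time: 3.07
tool_pos: [0.4973, -0.1234, 0.0916]
tool_rot: [3.139, 0.0, 1.627]
contact_force: [2.2, 2.5, 1.2]
opening: 0.0002
```

```bash
python3 - <<'E'
from track import *
look("b");o=robot.observe();print(o['tool_pos'].round(4),o['contact_force'].round(2))
m=cv2.imread("pics/b_side.png");cv2.imwrite("pics/b_crop.png",cv2.resize(m[190:310,190:340],None,fx=5,fy=5,interpolation=cv2.INTER_CUBIC))
E
```

```text
side t 3.067 [(np.float64(0.0011), np.float64(0.2284), (np.float64(373.5), 245), 569), (np.float64(-0.0331), np.float64(0.2357), (np.float64(390.3), 252), 429)]
[ 0.497  -0.1235  0.0914] [ 2.4  -0.31  0.23]
```

View pics/b_crop.png

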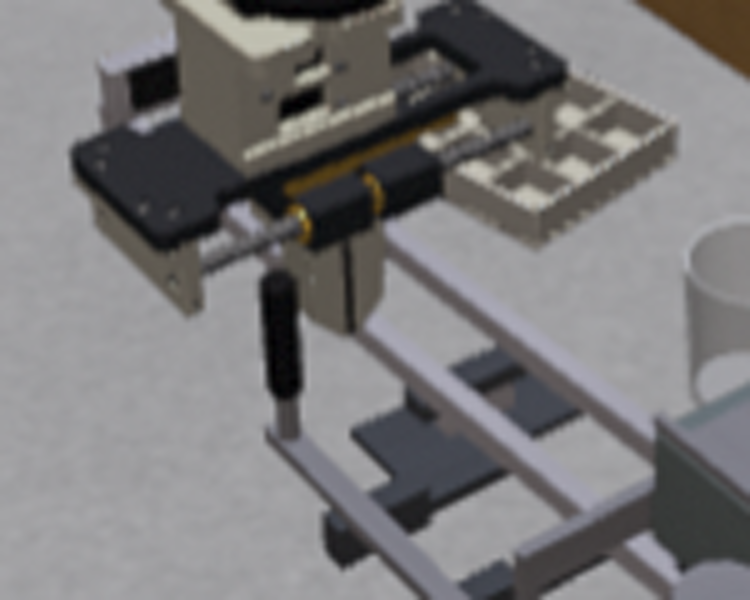

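Finger bears on the grip at 2.4 N (grip top ≈(246,245), finger right beside it). Writing the catch planner before pulling further.

```bash
cat > catch.py <<'E'
# picture -> joint value, fit of the trolley model, hand plan in jog rows
from track import *
import json,os,sys
from scipy.optimize import least_squares
D=1/12
t=robot.observe()['time'];im=robot.read_camera("side");r=vq(im)
log=json.load(open("log.json")) if os.path.exists("log.json") else []
c=[x for x in r if .215-.055*max(x[0],0)<x[1]<.233]; print(r)
if c: log.append((t,float(c[0][0])-.0013)); json.dump(log,open("log.json","w"))
def q(t,p):
    m,c_,t0=p;a=9.81*.055-.07/m;tau=m/c_;s=np.maximum(np.asarray(t)-t0,0);v=a*tau
    return v*(s-tau*(1-np.exp(-s/tau))),v*(1-np.exp(-s/tau))
L=np.array([l for l in log if l[1]>.004])
o=robot.observe();now=o['time'];d=o['tool_pos']-[OX,OY,0]
qh=float(d[:2]@[-np.sin(YAW),np.cos(YAW)])-.0095+.16;print('now',now,'TCP',o['tool_pos'].round(4),'rail x',round(float(d[:2]@[np.cos(YAW),np.sin(YAW)]),4),'face q',round(qh,4),log)
if len(L):
    f=lambda p:np.r_[(q(L[:,0],p)[0]-L[:,1])/.002,(p[0]-.87)/.12,(p[1]-1.8)/.1]
    s=least_squares(f,[.85,1.8,L[0,0]-np.sqrt(L[0,1]/.23)]);p=s.x;print('m,c,t0',p.round(3),'res mm',(2*f(p)[:len(L)]).round(1))
    print('pred q',q(now+D*np.arange(0,13),p)[0].round(3),'v',q(now+.6,p)[1].round(3))
    for n in range(0,7):
        vh=q(now+D*(n+5),p)[1]-.045; V=[0]*n+[vh/3,vh*2/3]+[vh]*14
        H=qh+D*np.cumsum([0]+V);Q=q(now+D*np.arange(len(H)),p)[0];k=np.where(Q>=H)[0]
        if not len(k): continue
        k=k[0];fr=(H[k-1]-Q[k-1])/((H[k-1]-Q[k-1])-(H[k]-Q[k]))
        qc=H[k-1]+fr*(H[k]-H[k-1]); vr=q(now+D*(k-1+fr),p)[1]-V[k-1]
        dec=max(.2,vh**2/2/(.365-qc)) if qc<.36 else 9
        W=V[:k];v=vh
        while v>0: v-=dec*D; W.append(max(v,0))
        P=np.cumsum(W)*D
        print(f"n{n} vh {vh:.3f} contact row {k-1+fr:.1f} q {qc:.3f} vrel {vr:.3f} dec {dec:.2f} stop q {qh+P[-1]:.3f} Ymm",(P*1000).round(1).tolist())
E
echo ok
```

```text
ok
```

>>> {"name": "jog_arm", "arguments": {
  "deltas": [-0.03, 0, 0, 0, 0, 0, -0.06, 0, 0, 0, 0, 0, -0.09, 0, 0, 0, 0, 0, -0.12, -0.01, 0, 0, 0, 0, -0.12, -0.01, 0, 0, 0, 0]
}}

```text
time: 3.53
tool_pos: [0.4841, -0.1244, 0.0906]
tool_rot: [-3.141, -0.0, 1.627]
contact_force: [1.3, 0.3, 0.9]
opening: 0.0006
```

```bash
python3 catch.py; python3 - <<'E'
from h import *
im=robot.read_camera("side");cv2.imwrite("pics/c_side.png",im[:,:,::-1])
for n in("side0","b_side","c_side"):
    g=cv2.imread(f"pics/{n}.png").max(2)[248:268,230:262]   # dark grip columns
    print(n,[round(float(np.where(r<45)[0].mean())+230,2) if (r<45).any() else None for r in g[::4]])
E
```

```text
[(np.float64(0.0011), np.float64(0.2284), (np.float64(373.5), 245), 568), (np.float64(-0.0331), np.float64(0.2357), (np.float64(390.3), 252), 431)]
now 3.5833 TCP [ 0.4842 -0.1244  0.0905] rail x -0.0747 face q 0.1602 [(3.5333, -0.00019999999999999987)]
side0 [246.0, 246.5, 246.5, 247.0, 247.5]
b_side [246.75, 249.0, 245.5, 246.0, 246.5]
c_side [241.57, 241.75, 241.75, 240.5, 240.5]
```

>>> {"name": "jog_arm", "arguments": {
  "deltas": [-0.08, 0, 0, 0, 0, 0, -0.16, -0.01, 0, 0, 0, 0, -0.16, -0.01, 0, 0, 0, 0]
}}

```text
time: 3.88
tool_pos: [0.4679, -0.1253, 0.0907]
tool_rot: [3.141, -0.0, 1.626]
contact_force: [1.5, 1.3, -0.2]
opening: 0.0001
```

>>> {"name": "jog_arm", "arguments": {
  "deltas": [0.25, 0.05, 0, 0, 0, 0, 0.5, 0.17, 0, 0, 0, 0, 0.75, 0.33, 0, 0, 0, 0, 0.88, 0.45, 0, 0, 0, 0]
}}

```text
time: 4.22
tool_pos: [0.5584, -0.0798, 0.0907]
tool_rot: [3.141, 0.0, 1.626]
contact_force: [0.0, -1.2, -0.3]
opening: 0.0002
```

```bash
python3 catch.py
```

```text
[(np.float64(0.0406), np.float64(0.2291), (np.float64(356.0), 233), 403), (np.float64(-0.0331), np.float64(0.2357), (np.float64(390.3), 252), 842)]
now 4.2667 TCP [ 0.5596 -0.078   0.0906] rail x 0.003 face q 0.2027 [[3.5333, -0.00019999999999999987], (4.2167, 0.039299999999999995)]
m,c,t0 [0.87  1.8   3.734] res mm [-0.]
pred q [0.047 0.059 0.073 0.088 0.103 0.118 0.134 0.151 0.168 0.185 0.202 0.22
 0.237] v 0.201
n6 vh 0.166 contact row 20.1 q 0.384 vrel 0.054 dec 9.00 stop q 0.396 Ymm [0.0, 0.0, 0.0, 0.0, 0.0, 0.0, 4.6, 13.8, 27.6, 41.5, 55.3, 69.1, 82.9, 96.7, 110.5, 124.4, 138.2, 152.0, 165.8, 179.6, 193.5, 193.5]
```

>>> {"name": "jog_arm", "arguments": {
  "deltas": [0, 0, 0, 0, 0, 0, 0, 0, 0, 0, 0, 0, 0, 0, 0, 0, 0, 0]
}}

```text
time: 4.52
tool_pos: [0.5556, -0.0809, 0.0905]
tool_rot: [-3.14, -0.0, 1.626]
contact_force: [-0.7, 0.3, -0.3]
opening: 0.0006
```

```bash
sed -i 's/range(0,7)/range(0,9)/' catch.py; python3 catch.py
```

```text
[(np.float64(0.0901), np.float64(0.224), (np.float64(335.5), 222), 103), (np.float64(-0.0331), np.float64(0.2357), (np.float64(390.3), 252), 885)]
now 4.5667 TCP [ 0.5558 -0.081   0.0906] rail x -0.001 face q 0.1998 [[3.5333, -0.00019999999999999987], [4.2167, 0.039299999999999995], (4.5167, 0.0888)]
m,c,t0 [0.891 1.794 3.736] res mm [ 0.2 -0.2]
pred q [0.098 0.114 0.13  0.147 0.164 0.181 0.199 0.217 0.235 0.253 0.271 0.29
 0.308] v 0.216
n2 vh 0.171 contact row 16.3 q 0.389 vrel 0.055 dec 9.00 stop q 0.399 Ymm [0.0, 0.0, 4.7, 14.2, 28.4, 42.6, 56.9, 71.1, 85.3, 99.5, 113.7, 127.9, 142.2, 156.4, 170.6, 184.8, 199.0, 199.0]
n3 vh 0.173 contact row 13.6 q 0.338 vrel 0.052 dec 0.54 stop q 0.364 Ymm [0.0, 0.0, 0.0, 4.8, 14.4, 28.8, 43.2, 57.5, 71.9, 86.3, 100.7, 115.1, 129.5, 143.9, 154.5, 161.3, 164.4, 164.4]
n4 vh 0.174 contact row 10.3 q 0.277 vrel 0.047 dec 0.20 stop q 0.356 Ymm [0.0, 0.0, 0.0, 0.0, 4.8, 14.5, 29.1, 43.6, 58.1, 72.7, 87.2, 100.3, 112.1, 122.4, 131.4, 139.0, 145.2, 150.0, 153.4, 155.5, 156.1, 156.1]
n5 vh 0.176 contact row 6.7 q 0.212 vrel 0.098 dec 0.20 stop q 0.285 Ymm [0.0, 0.0, 0.0, 0.0, 0.0, 4.9, 14.7, 27.9, 39.8, 50.3, 59.4, 67.1, 73.4, 78.3, 81.9, 84.0, 84.8, 84.8]
n6 vh 0.177 contact row 6.1 q 0.200 vrel 0.154 dec 0.20 stop q 0.276 Ymm [0.0, 0.0, 0.0, 0.0, 0.0, 0.0, 4.9, 18.3, 30.3, 40.9, 50.1, 57.9, 64.3, 69.3, 73.0, 75.2, 76.1, 76.1]
n7 vh 0.178 contact row 6.1 q 0.200 vrel 0.213 dec 0.20 stop q 0.272 Ymm [0.0, 0.0, 0.0, 0.0, 0.0, 0.0, 0.0, 13.5, 25.5, 36.2, 45.5, 53.4, 59.9, 65.0, 68.7, 71.1, 72.0, 72.0]
n8 vh 0.179 contact row 6.1 q 0.200 vrel 0.213 dec 0.20 stop q 0.273 Ymm [0.0, 0.0, 0.0, 0.0, 0.0, 0.0, 0.0, 13.5, 25.7, 36.4, 45.8, 53.7, 60.3, 65.5, 69.3, 71.7, 72.8, 72.8]
```

>>> {"name": "jog_arm", "arguments": {
  "deltas": [0, 0, 0, 0, 0, 0, 0, 0, 0, 0, 0, 0]
}}

```text
time: 4.73
tool_pos: [0.5565, -0.081, 0.0909]
tool_rot: [-3.142, 0.0, 1.626]
contact_force: [0.2, -0.8, 0.4]
opening: 0.0008
```

```bash
sed -i 's/    for n in range(0,9):/    for n,dv in [(a,b) for a in range(4) for b in (.03,.045,.06)]:/; s/-.045; V/-dv; V/' catch.py; python3 catch.py
```

```text
[(np.float64(0.127), np.float64(0.2232), (np.float64(321.5), 213), 455), (np.float64(-0.0331), np.float64(0.2357), (np.float64(390.3), 252), 884)]
now 4.7833 TCP [ 0.5566 -0.0809  0.0909] rail x -0.0002 face q 0.1999 [[3.5333, -0.00019999999999999987], [4.2167, 0.039299999999999995], [4.5167, 0.0888], (4.7333, 0.1257)]
m,c,t0 [0.839 1.809 3.724] res mm [ 0.7 -1.5  0.8]
pred q [0.136 0.152 0.168 0.185 0.201 0.218 0.235 0.252 0.269 0.287 0.304 0.321
 0.339] v 0.206
n0 vh 0.158 contact row 13.4 q 0.362 vrel 0.052 dec 9.00 stop q 0.371 Ymm [4.4, 13.1, 26.3, 39.4, 52.6, 65.7, 78.9, 92.0, 105.2, 118.3, 131.5, 144.6, 157.8, 170.9, 170.9]
n0 vh 0.143 contact row 10.6 q 0.314 vrel 0.066 dec 0.20 stop q 0.364 Ymm [4.0, 11.9, 23.8, 35.7, 47.6, 59.5, 71.4, 83.3, 95.2, 107.1, 119.0, 129.5, 138.6, 146.3, 152.7, 157.6, 161.2, 163.4, 164.2, 164.2]
n1 vh 0.174 contact row 14.2 q 0.377 vrel 0.036 dec 9.00 stop q 0.389 Ymm [0.0, 4.8, 14.5, 29.0, 43.6, 58.1, 72.6, 87.1, 101.6, 116.1, 130.7, 145.2, 159.7, 174.2, 188.7, 188.7]
n1 vh 0.159 contact row 10.5 q 0.313 vrel 0.049 dec 0.24 stop q 0.365 Ymm [0.0,
[... 640 characters left out ...]
8.6, 106.4, 112.9, 117.9, 121.5, 123.8, 124.7, 124.7]
n2 vh 0.145 contact row 6.2 q 0.239 vrel 0.059 dec 0.20 stop q 0.295 Ymm [0.0, 0.0, 4.0, 12.1, 24.2, 36.4, 48.5, 59.2, 68.5, 76.5, 83.1, 88.2, 92.0, 94.4, 95.4, 95.4]
n3 vh 0.176 contact row 4.5 q 0.210 vrel 0.084 dec 0.20 stop q 0.285 Ymm [0.0, 0.0, 0.0, 4.9, 14.7, 28.0, 39.9, 50.5, 59.6, 67.4, 73.8, 78.7, 82.3, 84.5, 85.3, 85.3]
n3 vh 0.161 contact row 4.4 q 0.208 vrel 0.094 dec 0.20 stop q 0.272 Ymm [0.0, 0.0, 0.0, 4.5, 13.5, 25.5, 36.2, 45.5, 53.4, 59.9, 65.0, 68.7, 71.1, 72.0, 72.0]
n3 vh 0.146 contact row 4.3 q 0.206 vrel 0.104 dec 0.20 stop q 0.260 Ymm [0.0, 0.0, 0.0, 4.1, 12.2, 23.0, 32.4, 40.5, 47.1, 52.4, 56.3, 58.7, 59.8, 59.8]
```

>>> {"name": "jog_arm", "arguments": {
  "deltas": [0, 0, 0, 0, 0, 0, 0, 0, 0, 0, 0, 0, 0, 0.045, 0, 0, 0, 0, -0.007, 0.135, 0, 0, 0, 0, -0.014, 0.27, 0, 0, 0, 0]
}}

```text
time: 5.2
tool_pos: [0.5555, -0.0531, 0.0907]
tool_rot: [3.141, 0.0, 1.625]
contact_force: [0.2, 0.1, -0.5]
opening: 0.0001
```

>>> {"name": "jog_arm", "arguments": {
  "deltas": [-0.007, 0.135, 0, 0, 0, 0, -0.014, 0.27, 0, 0, 0, 0, -0.02, 0.4, 0, 0, 0, 0, -0.027, 0.525, 0, 0, 0, 0, -0.033, 0.64, 0, 0, 0, 0]
}}

```text
time: 5.62
tool_pos: [0.552, 0.0124, 0.0908]
tool_rot: [3.142, -0.0, 1.628]
contact_force: [-0.4, 0.2, -0.2]
opening: 0.0005
```

>>> {"name": "jog_arm", "arguments": {
  "deltas": [-0.005, 0.105, 0, 0, 0, 0, -0.01, 0.195, 0, 0, 0, 0, -0.014, 0.27, 0, 0, 0, 0, -0.017, 0.33, 0, 0, 0, 0, -0.019, 0.375, 0, 0, 0, 0]
}}

```text
time: 6.03
tool_pos: [0.5503, 0.0487, 0.0907]
tool_rot: [-3.142, 0.0, 1.627]
contact_force: [-0.3, 0.6, -0.3]
opening: 0.0001
```

>>> {"name": "jog_arm", "arguments": {
  "deltas": [-0.002, 0.03, 0, 0, 0, 0, -0.003, 0.05, 0, 0, 0, 0, -0.003, 0.055, 0, 0, 0, 0, -0.003, 0.055, 0, 0, 0, 0]
}}

```text
time: 6.37
tool_pos: [0.55, 0.0534, 0.0907]
tool_rot: [3.142, 0.0, 1.626]
contact_force: [0.5, 0.1, -0.1]
opening: 0.0006
```

```bash
python3 - <<'E'
from track import *
look("d");o=robot.observe();print(o['time'],o['tool_pos'].round(4),o['contact_force'].round(2))
E
```

```text
side t 6.367 [(np.float64(0.3319), np.float64(0.2151), (np.float64(258.0), 174), 342), (np.float64(-0.0331), np.float64(0.2357), (np.float64(390.3), 252), 883)]
6.4167 [0.55   0.0533 0.0907] [ 0.87  0.73 -0.28]
```

View pics/d_side.png

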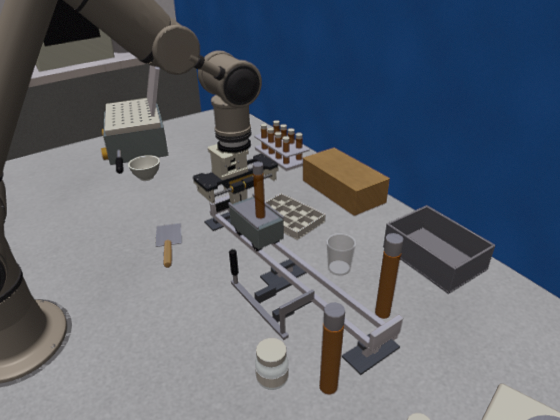

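Trolley stands against the fingers at q≈0.331 (vial upright at (259,190), grip now pulled to (234,255)). Hold for over a second, then ease down.

>>> {"name": "jog_arm", "arguments": {
  "deltas": [0, 0, 0, 0, 0, 0, 0, 0, 0, 0, 0, 0, 0, 0, 0, 0, 0, 0, 0, 0, 0, 0, 0, 0, 0, 0, 0, 0, 0, 0]
}}

```text
time: 6.83
tool_pos: [0.55, 0.0535, 0.0907]
tool_rot: [3.142, 0.0, 1.627]
contact_force: [-0.3, -0.2, -0.1]
opening: 0.0001
```

>>> {"name": "jog_arm", "arguments": {
  "deltas": [0, 0, 0, 0, 0, 0, 0, 0, 0, 0, 0, 0, 0, 0, 0, 0, 0, 0, 0, 0, 0, 0, 0, 0, 0, 0, 0, 0, 0, 0]
}}

```text
time: 7.25
tool_pos: [0.55, 0.0536, 0.0907]
tool_rot: [3.142, 0.0, 1.627]
contact_force: [0.2, 0.3, 0.1]
opening: 0.0001
```

>>> {"name": "jog_arm", "arguments": {
  "deltas": [0, 0, 0, 0, 0, 0, 0, 0, 0, 0, 0, 0, 0, 0.01, 0, 0, 0, 0, -0.002, 0.03, 0, 0, 0, 0, -0.003, 0.06, 0, 0, 0, 0]
}}

```text
time: 7.67
tool_pos: [0.5497, 0.0596, 0.0907]
tool_rot: [3.141, 0.0, 1.626]
contact_force: [-0.1, -1.1, 0.4]
opening: 0.0009
```

>>> {"name": "jog_arm", "arguments": {
  "deltas": [-0.002, 0.04, 0, 0, 0, 0, -0.004, 0.08, 0, 0, 0, 0, -0.006, 0.12, 0, 0, 0, 0, -0.008, 0.16, 0, 0, 0, 0, -0.01, 0.2, 0, 0, 0, 0]
}}

```text
time: 8.08
tool_pos: [0.5487, 0.0801, 0.0907]
tool_rot: [3.142, -0.0, 1.627]
contact_force: [-0.4, 0.1, -0.6]
opening: 0.0003
```

>>> {"name": "jog_arm", "arguments": {
  "deltas": [-0.002, 0.04, 0, 0, 0, 0, -0.004, 0.08, 0, 0, 0, 0, -0.006, 0.12, 0, 0, 0, 0, -0.008, 0.16, 0, 0, 0, 0, -0.01, 0.2, 0, 0, 0, 0]
}}

```text
time: 8.5
tool_pos: [0.5477, 0.1, 0.0907]
tool_rot: [3.142, 0.0, 1.627]
contact_force: [-0.4, -0.0, 0.4]
opening: 0.0002
```

>>> {"name": "jog_arm", "arguments": {
  "deltas": [-0.002, 0.04, 0, 0, 0, 0, -0.004, 0.08, 0, 0, 0, 0, -0.006, 0.12, 0, 0, 0, 0, -0.008, 0.16, 0, 0, 0, 0, -0.01, 0.2, 0, 0, 0, 0]
}}

```text
time: 8.92
tool_pos: [0.5467, 0.12, 0.0907]
tool_rot: [3.141, 0.0, 1.627]
contact_force: [-0.1, 0.2, -0.1]
opening: 0.0004
```

>>> {"name": "jog_arm", "arguments": {
  "deltas": [-0.002, 0.035, 0, 0, 0, 0, -0.004, 0.07, 0, 0, 0, 0, -0.005, 0.1, 0, 0, 0, 0, -0.007, 0.13, 0, 0, 0, 0, -0.008, 0.16, 0, 0, 0, 0]
}}

```text
time: 9.33
tool_pos: [0.5459, 0.1359, 0.0907]
tool_rot: [3.142, 0.0, 1.627]
contact_force: [0.2, 0.5, -1.0]
opening: 0.0003
```

>>> {"name": "jog_arm", "arguments": {
  "deltas": [-0.002, 0.03, 0, 0, 0, 0, -0.003, 0.06, 0, 0, 0, 0, -0.005, 0.09, 0, 0, 0, 0, -0.006, 0.12, 0, 0, 0, 0, -0.008, 0.15, 0, 0, 0, 0]
}}

```text
time: 9.75
tool_pos: [0.5452, 0.1508, 0.0908]
tool_rot: [3.141, 0.0, 1.627]
contact_force: [0.8, 0.5, 0.8]
opening: 0.0004
```

```bash
python3 - <<'E'
from track import *
look("e");o=robot.observe();print(o['time'],o['tool_pos'].round(4),o['contact_force'].round(2))
E
```

```text
side t 9.75 [(np.float64(0.4183), np.float64(0.2094), (np.float64(237.0), 162), 301), (np.float64(-0.0331), np.float64(0.2357), (np.float64(390.3), 252), 886)]
9.8 [0.5451 0.1513 0.0908] [0.04 0.   0.13]
```

>>> {"name": "jog_arm", "arguments": {
  "deltas": [0, 0.1, 0, 0, 0, 0, 0, 0.25, 0, 0, 0, 0, 0, 0.4, 0, 0, 0, 0, 0, 0.6, 0.1, 0, 0, 0, 0, 0.8, 0.3, 0, 0, 0]
}}

```text
time: 10.22
tool_pos: [0.5435, 0.2313, 0.1188]
tool_rot: [-3.137, 0.001, 1.626]
contact_force: [1.3, 0.2, -0.6]
opening: 0.0007
```

>>> {"name": "jog_arm", "arguments": {
  "deltas": [0, 0.1, 0.2, 0, 0, 0, 0, 0.2, 0.4, 0, 0, 0, 0, 0.2, 0.5, 0, 0, 0, 0, 0.2, 0.5, 0, 0, 0, 0, 0.2, 0.5, 0, 0, 0]
}}

```text
time: 10.63
tool_pos: [0.545, 0.2503, 0.1705]
tool_rot: [3.141, 0.0, 1.627]
contact_force: [-0.4, 0.2, -0.6]
opening: 0.001
```

```bash
python3 - <<'E'
from track import *
look("f");o=robot.observe();print(o['time'],o['tool_pos'].round(4))
im=robot.read_camera("scene");cv2.imwrite("pics/f_scene.png",im[:,:,::-1])
m=np.hstack([cv2.resize(cv2.imread("pics/f_side.png")[130:330,180:330],None,fx=2.6,fy=2.6),cv2.resize(im[95:295,200:355,::-1],None,fx=2.6,fy=2.6)]);cv2.imwrite("pics/f.png",m)
E
```

```text
side t 10.633 [(np.float64(0.416), np.float64(0.2103), (np.float64(237.5), 162), 293), (np.float64(-0.0331), np.float64(0.2357), (np.float64(390.3), 252), 888)]
10.6833 [0.5446 0.2499 0.1696]
```

View pics/f.png

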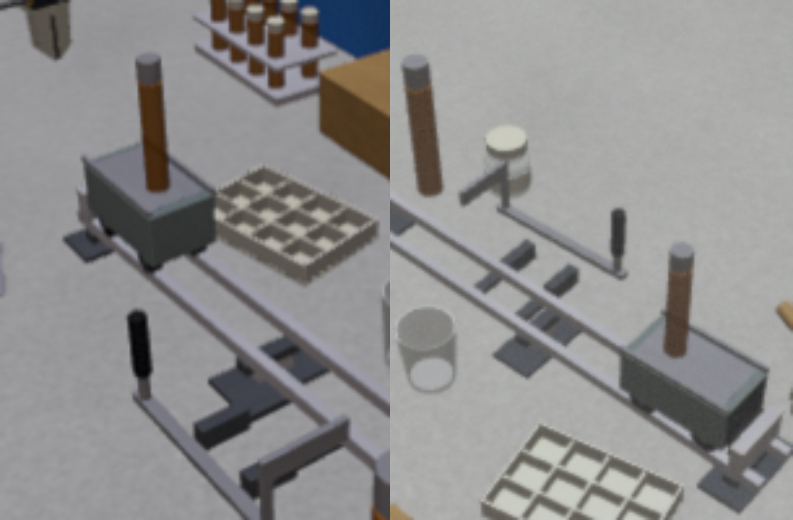

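Final view: vial upright, trolley nose against the stop (scene crop (745,430)), hand clear, jar/beaker/tray in place. Check the release travel, then hand in.

```bash
python3 - <<'E'
from track import *
X,e=tri((288.1,176.7),(233.1,250.5));c,s=np.cos(YAW),np.sin(YAW);d=X-[OX,OY,0]
print('grip',X.round(4),round(e,4),'release',round(-.085-(c*d[0]+s*d[1]),4))
if -.085-(c*d[0]+s*d[1])>.028: robot.hand_in();print('handed in',robot.observe()['time'])
E
```

```text
grip [ 0.443  -0.1227  0.1127] 0.0039 release 0.0308
the job is handed in; nothing more can be done
the job is handed in; nothing more can be done
```

I opened the release, caught the rolling trolley, eased it down to the end stop and handed the job in at about 10.7 s, well under the 38 s limit. There was no verdict, so the results below are my own last checks.

- **Release:** I slid it open with closed fingers against the grip. Triangulating the grip afterwards gave about 31 mm of travel.
- **Free run:** the trolley rolled on its own and I tracked the vial in three pictures up to about 0.126 m. By the fitted model it rolled at about 0.2 m/s and first touched the fingers near 0.26 m. I took no pictures between 0.126 m and the catch.
- **Catch:** I planned a closing speed of about 0.045 m/s, followed by a gentle slowdown. The trolley stopped at about 0.331 m and I held it there for more than 1 s. Measured force stayed within its roughly 1 N noise, so the force readings do not show the moment of contact.
- **Lowering to the stop:** I eased it down at 0.05 m/s or less, then moved the fingers on past the stop and lifted them clear.

In the last pictures the vial is upright, the trolley is at the stop, and the jar, beaker and tray look unmoved. The hand is clear of everything.

**Disagreement:** my last two vial readings put the trolley at about 0.417 and then 0.415 m, against 0.420 m at the stop. That difference is about the accuracy of the measurement, and the pictures show it against the stop.

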